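# Flip the heat-test plate over the stop edge

## Task

The heat-absorption test plate lies white face up on the blue ramp of the turning stand. With the fingertips alone, push its raised rear edge so that it slides down the ramp against the yellow-marked stop edge, and keep pushing until it tips up and flips over that edge, to lie flat, black face up, on the copper bed. Do not grip, lift or carry the plate, push it gently, and leave everything else where it is.

Things in the scene. Friction and masses are not known exactly. Their poses are not given: they have to be found in the camera images.
- stand: turning stand fixed to the table, 223 mm long, 76 mm wide. Origin on the table under the stop edge, on the stand's middle line; x is level, the direction to push; z up. Along x: blue ramp, which falls at 20 degrees towards +x; the stop edge at x = 0; the copper bed. 66 mm wide inside between 5 mm side walls, 9 mm high above the ramp, 10 mm above the bed
- ramp_top (a point): middle of the ramp's upper end, on its surface: stand x = -91 mm, 45 mm above the table. From here the ramp runs 97 mm straight down to the foot of the stop edge (x = 0, 12 mm above the table). Behind the ramp's upper end (x below -93 mm) the table is free
- stop_edge (a point): middle of the stop edge's top: a vertical step at stand x = 0, from the foot of the ramp (12 mm above the table) up to the bed (30 mm), marked by a yellow stripe. The plate's upper front corner meets this step, so that the lower front edge stays 3 mm (flat on the ramp) to 8 mm (upright) before it; 1 to 10 N of push are enough, and over 40 N is ramming
- bed_mid (a point): middle of the bare copper bed, on its surface, 30 mm above the table; the bed runs from stand x = 0 to 125 mm, where a lip 40 mm high closes it
- plate: loose flat plate 110 (x) x 60 (y) x 8 mm, 100 to 200 g, one face white, the other black. Origin at its very centre; z points out of the white face. It starts white up, flat on the ramp, its x pointing down the ramp, its front edge 28 mm (along the ramp) short of the stop edge, its rear edge jutting out over the ramp's upper end. Friction holds it there
- plate_rear (a point): middle of the plate's rear lower edge: plate x -55 mm, z -4 mm. A shut, downward fingertip that reaches a little below this edge can push it; with the front edge against the stop edge, a fingertip that goes on and rises with this edge turns the plate about the foot of the stop edge (arc of 110 mm radius). Past upright it falls onto the bed by itself
- plate_lead (a point): middle of the plate's front lower edge: plate x +55 mm, z -4 mm (black side)
- beaker: small clear glass beaker, 48 mm across, 65 mm tall; origin under its centre; a bystander beside the stand
- mug: white mug, 72 mm across, 80 mm tall; origin under its centre; a bystander beside the stand
- stopwatch: round yellow stopwatch lying flat, 54 mm across, 14 mm thick; origin under its centre; a bystander beside the stand
- bottle: clear drinking-water bottle with a blue cap, 64 mm across, 200 mm tall; origin under its centre; a bystander
- hole_punch: red desk hole punch, 100 x 45 x 52 mm; origin under its centre; a bystander
- jar: amber jar with white lid, 60 mm across, 75 mm tall; origin under its centre; a bystander
Things that resemble listed ones, but are neither listed nor needed, are in the scene too. What is shaped like the plate but brown or pink is not meant.

How it is judged:
On the way:
1. the plate stands on its front edge at the foot of the stop edge, tipped up by more than 60 degrees (angle between plate's own z axis and vertical between 1.05 and 2.2 rad and x of plate_lead in the frame of stand between -0.025 and 0.006 m and z of plate_lead in the frame of stand below 0.034 m).
At the end, for the whole second after the job is handed in: the plate lies at rest, black face up and flat within 8 degrees, on the copper bed between the side walls: its centre 15 to 85 mm beyond the stop edge, within 20 mm of the bed's middle line and 28 to 40 mm above the table (angle between plate's own z axis and vertical above 3 rad and x of plate in the frame of stand between 0.015 and 0.085 m and y of plate in the frame of stand between -0.02 and 0.02 m and z of plate in the frame of stand between 0.028 and 0.04 m and linear speed of plate below 0.02 m/s); the robot touches nothing.
It fails at once if the plate is lifted or carried (its centre rises more than 105 mm above the table; tipping over the stop edge takes it no higher than about 75 mm) (height (world z) of plate above 0.105 m).
It fails at once if the plate is squeezed or rammed (more than 40 N between fingers and plate) (contact force between the fingers and plate above 40 N).
It fails at once if a bystander is shifted by more than 20 mm (distance of any of beaker, mug, stopwatch, bottle, hole_punch, jar from where it was at the start of the episode above 0.02 m).
It fails at once if a bystander is tipped over (angle between any of beaker, mug, stopwatch, bottle, hole_punch, jar's own z axis and vertical above 0.3 rad).
It also fails if it takes over 43 s, if anything falls off the work surface, if the arm or the gripper's body presses on something with over 40 N, if the wrist force passes 120 N, or if a joint passes its speed limit or range.

## Robot

A 6-joint arm with a two-finger parallel gripper is mounted at the origin on the work surface. World frame = base frame: x ahead of the robot, y to its left, z up, the work surface at z = 0. Lengths are in m, angles in rad, forces in N, time in s.
With the tool pointing down it reaches from about 0.4 to 0.825 m from the base axis. Payload 7 kg.
Tool frame: the origin (TCP) lies at the centre of the arm's flange, where the gripper is bolted on; the fingertips stand 178 mm ahead of it and the grasp point (between the pads) lies 159 mm ahead of it; x points along the fingers, z is the direction in which the jaws open and shut, and the axes are right-handed (so a half turn about x gives the same grasp; the last joint's range is limited). The gripper opens to 88 mm and grips with 3 to 60 N. Pads are 19 mm wide; open, the fingers measure 130 mm over their backs; the gripper's body (78 mm by 193 mm) begins 47 mm behind the grasp point.
Start: joints at [1.423, 0.359, 0.012, 0, -1.224, -0.288], TCP at [0.285, 0.612, 0.405] pointing down, gripper open.
Joint ranges: [-3.07, 3.07], [-1.43, 2.12], [-1.02, 1.25], [-3.03, 1.67], [-3.05, -0], [-3.03, 3.03]. Speed limits (rad/s): [2.39, 2.39, 3.01, 3.14, 3.14, 3.14].

## Interface

Orientations are given as [roll, pitch, yaw] about the fixed x, y, z axes, in that order (R = Rz(yaw) Ry(pitch) Rx(roll)).
In Python, from station import telemetry, optics, job_done, finder gives the robot as it stands.
- The arm moves only by the tool play_rows, never from a script. Its argument "steps" is a list of rows, each an object of numbers: "gripper": the opening, from 0 (shut) to 1 (fully open); "tx", "ty", "tz": the shift along the tool's x, y, z in units of 25 mm (1.0 is 25 mm); "ax", "ay", "az": the turn, a rotation vector about the tool's x, y, z in units of 6 degrees (1.0 is 6 degrees). In form: [{"gripper": .., "tx": .., "ty": .., "tz": .., "ax": .., "ay": .., "az": ..}, ...]. A call has 1 to 20 rows; each row shifts and turns the commanded pose from where the row before left it, along the tool's axes as they then stand; what a row does not reach is not made up. A row lasts 1/12 s, in which the tool goes at most 41.7 mm and 7.16 degrees, less where a joint would pass 70% of its speed; a pose out of reach is approached as far as the arm can. A call is refused whole if a number of a shift passes 1 or a number of a turn 1, either way. A call with a gripper value outside its range is refused whole. The fingers move at their own pace and stop on an object; "newtons" is the grip in N (left out, the last holds). Time passes only in rows, so rows that do not move let the fingers close. It gives the time, the measured TCP pose, the force and the opening at its end, in the units of the state.
- telemetry.get_state(): the state, without advancing time (a new reading comes with each control period).
- optics.grab_frame(name): name is "side" or "top" or "wrist"; returns the picture (480x640x3 uint8, red, green, blue); there is no depth.
- optics.calibration(name): a dict with "fx", "fy", "cx", "cy" (pixels), "k1" (the pictures are not rectified: a ray, as slopes to the right and down, at radius r is drawn at 1 + k1 r^2 times it, then the intrinsics apply), "T" (4x4, takes a point from camera to world coordinates); the wrist camera has in their place "mount" (4x4, takes a point from camera to tool coordinates, whose origin is the TCP and whose axes are the tool frame's). Camera axes: x right, y down, z forward; pixel columns grow to the right and rows downward; lengths in m; the calibration is good to about 2 mm. A picture is of the moment at which its call begins: read the wrist's pose just before it. calibration takes no time and is no camera call.
- job_done(): hands the job in, once; it reports no verdict.
Trained networks look in the newest picture that a camera, given by its name, has taken for a name from the list of things; names that differ only in an ending like _2 or _b are one class to them, and where a whole thing is asked for, a point or a joint stands for the part that bears it (a point fixed in the world has none). Each returns a list of dicts, best first, with "confidence" (0 to 1); they miss things now and then, are a little off and sometimes report something else, mostly with a low value. They report only what shows in the picture. A call takes as long as a camera call. They do not tell look-alikes from the thing itself.
- finder.look_for(query, camera): "extent" ([left, top, right, bottom] in pixels, round what is visible of it).
- finder.silhouettes(query, camera): "pixels" (480x640 bool, what is visible of it) and "extent" ([left, top, right, bottom] in pixels, round what is visible of it).
- finder.pinpoint(query, camera): "location" ([row, column] in pixels: a listed point, or the origin of a listed thing).
The state is a dict: "t": time; "q": joint angles; "qd": joint speeds; "joint_efforts": joint torques, N m; "eef_pos": TCP position; "ee_rot": TCP orientation; "force": force on the tool from outside, world axes, zero at the start; "moment": the same for the moment, N m; "width": finger opening in m.
Only numpy, scipy, OpenCV 4.12 (cv2) and the standard library are available. Lean on these libraries where they do the work, as an engineer would, in place of code of your own. Each camera call takes 0.05 s, during which the arm holds its last target.

## Working session

There is one attempt and no reset: what is moved stays moved. The work goes in short steps, Python scripts to look and compute and a tool call to move; the robot and the scene stay as the last step left them, time stands still between calls to the robot, and variables do not carry over. Pictures are saved under pics/ and viewed, and the job is handed in when it is done.

Besides the shell and the picture viewer there is one more tool, called after ">>>" as a command line: name --argument value ..., lists and objects as JSON in quotes. play_rows: Moves the arm, as the interface text tells. Its arguments: {"type":"object","properties":{"steps":{"type":"array"},"newtons":{"type":"number"}},"required":["steps"]}

```bash
mkdir -p pics; ls; cat > h.py <<'E'
import numpy as np, cv2
from station import telemetry, optics, finder
from scipy.spatial.transform import Rotation as R
def save(name,fn):
    im=optics.grab_frame(name); cv2.imwrite('pics/'+fn,cv2.cvtColor(im,cv2.COLOR_RGB2BGR)); return im
def camT(name,st=None):
    c=optics.calibration(name)
    if 'T' in c: return c,np.array(c['T'])
    st=st or telemetry.get_state()
    T=np.eye(4);T[:3,:3]=R.from_euler('xyz',st['ee_rot']).as_matrix();T[:3,3]=st['eef_pos']
    return c,T@np.array(c['mount'])
def ray(c,T,u,v):
    x=(u-c['cx'])/c['fx'];y=(v-c['cy'])/c['fy']
    a,b=x,y
    for _ in range(30):
        s=1+c['k1']*(a*a+b*b);a,b=x/s,y/s
    return T[:3,3],T[:3,:3]@np.array([a,b,1])
def at_z(c,T,u,v,z):
    o,d=ray(c,T,u,v);return o+d*(z-o[2])/d[2]
def proj(c,T,P):
    p=np.linalg.inv(T)@np.append(P,1);a,b=p[0]/p[2],p[1]/p[2];s=1+c['k1']*(a*a+b*b)
    return np.array([c['fx']*a*s+c['cx'],c['fy']*b*s+c['cy']])
E
python3 - <<'E'
from h import *
print(telemetry.get_state())
for n in ['top','side']:
    save(n,n+'0.png')
    print(n,optics.calibration(n))
    for q in ['ramp_top','stop_edge','bed_mid','plate_rear','plate_lead','plate']:
        print(q,[(np.round(d['location']),round(d['confidence'],2)) for d in finder.pinpoint(q,n)[:3]])
print(optics.calibration('wrist'))
E
```

```text
pics
{'t': 0.0, 'q': array([ 1.42310335e+00,  3.59394412e-01,  1.10197547e-02, -3.84288166e-04,
       -1.22411856e+00, -2.88113270e-01]), 'qd': array([-7.59193442e-04, -4.49378046e-05, -6.77162117e-04,  1.23773635e-03,
       -5.49271692e-04,  7.42524796e-04]), 'joint_efforts': array([-3.92526545e-04, -5.82717705e+01,  2.93058264e+01,  6.99741304e+00,
        6.99909084e-03, -1.47222440e-04]), 'eef_pos': array([0.28484689, 0.61171626, 0.4036944 ]), 'ee_rot': array([ 0.07838371,  1.5690614 , -1.92834974]), 'force': array([ 0.61148816, -0.72911523,  0.65323112]), 'moment': array([-0.0547613 , -0.0018177 , -0.02439316]), 'width': 0.08763426201610049}
top {'fx': 614.728177717201, 'fy': 614.728177717201, 'cx': 319.32107455731125, 'cy': 233.23500101513926, 'k1': -0.10330313112808942, 'T': array([[-0.02240549, -0.99459493,  0.10138502,  0.45195428],
       [-0.99948773,  0.0246023 ,  0.02046962, -0.065686  ],
       [-0.02285329, -0.10087446, -0.99463665,  1.25114394],
       [ 0.        ,  0.        ,  0.        ,  1.        ]])}
ramp_top [(array([245., 289.]), 0.97)]
stop_edge [(array([2
[... 925 characters left out ...]
rray([240., 308.]), 0.62)]
plate_lead [(array([301., 231.]), 0.96), (array([282., 307.]), 0.75), (array([236., 270.]), 0.73)]
plate [(array([286., 324.]), 0.73), (array([238., 290.]), 0.72), (array([290., 257.]), 0.7)]
{'fx': 356.8535085845679, 'fy': 356.8535085845679, 'cx': 320.89368891488334, 'cy': 238.01377585555207, 'k1': -0.07388865833201172, 'mount': array([[ 9.31510104e-04, -2.84804167e-01,  9.58585270e-01,
         1.99053895e-02],
       [-1.82620866e-04, -9.58585718e-01, -2.84804122e-01,
         7.77822505e-02],
       [ 9.99999549e-01,  9.02402457e-05, -9.44943466e-04,
        -5.17011977e-05],
       [ 0.00000000e+00,  0.00000000e+00,  0.00000000e+00,
         1.00000000e+00]])}
```

View pics/top0.png

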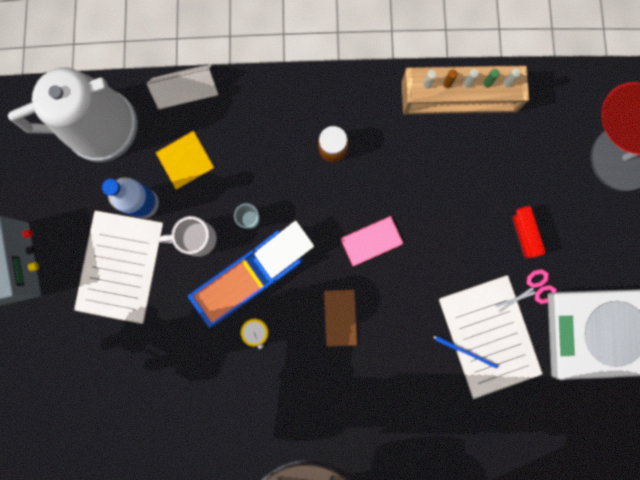

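View pics/side0.png

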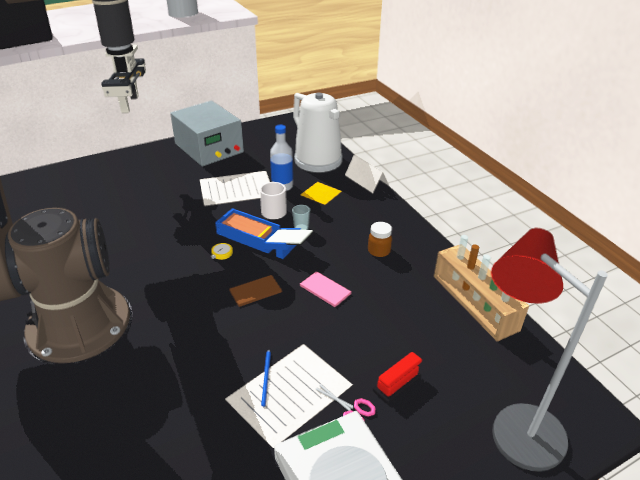

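```bash
python3 - <<'E'
from h import *
H={'ramp_top':.045,'stop_edge':.030,'bed_mid':.030}
L={'top':dict(ramp_top=(245,289),stop_edge=(273,252),bed_mid=(290,231)),'side':dict(ramp_top=(243,294),stop_edge=(231,265),bed_mid=(226,245))}
for n in L:
    c,T=camT(n)
    for k,(r,cc) in L[n].items(): print(n,k,at_z(c,T,cc,r,H[k]).round(4))
    for k in ['beaker','mug','stopwatch','bottle','hole_punch','jar']:
        if n=='top':pass
c,T=camT('top')
print('rear/lead',at_z(c,T,306,236,.057),at_z(c,T,263,266,.022))
E
```

```text
top ramp_top [0.5531 0.0194 0.045 ]
top stop_edge [0.5001 0.0954 0.03  ]
top bed_mid [0.4672 0.1378 0.03  ]
side ramp_top [ 0.5431 -0.0038  0.045 ]
side stop_edge [0.5027 0.0932 0.03  ]
side bed_mid [0.4627 0.137  0.03  ]
rear/lead [ 0.56889203 -0.01497108  0.057     ] [0.51399087 0.07406492 0.022     ]
```

```bash
python3 - <<'E'
from h import *
im=cv2.imread('pics/top0.png')
cr=im[205:340,175:330]; cv2.imwrite('pics/crop0.png',cv2.resize(cr,None,fx=5,fy=4.44,interpolation=cv2.INTER_CUBIC)[:600])
cr=im[180:265,200:330]; cv2.imwrite('pics/x.png',cr)
c,T=camT('top')
# fit stand pose: silhouettes vs model
s=finder.silhouettes('stand','top'); print([(x['extent'],x['confidence']) for x in s])
s2=finder.silhouettes('plate','top'); print([(x['extent'],x['confidence']) for x in s2])
np.save('stand.npy',s[0]['pixels'])
cnt=max(cv2.findContours(s[0]['pixels'].astype(np.uint8),0,1)[0],key=cv2.contourArea)
r=cv2.minAreaRect(cnt);b=cv2.boxPoints(r);print(r,b)
st=telemetry.get_state();M=R.from_euler('xyz',st['ee_rot']).as_matrix();print(M.round(3))
for k in ['bottle','mug','beaker','stopwatch']:
    print(k,[(at_z(c,T,d['location'][1],d['location'][0],0).round(3),round(d['confidence'],2)) for d in finder.pinpoint(k,'top')[:2]])
E
```

```text
[([187.5, 231.5, 303.4, 325.2], 0.73)]
[([254.1, 221.9, 312.3, 277.0], 0.89), ([326.0, 289.4, 358.4, 346.6], 0.74), ([340.7, 217.9, 403.5, 263.7], 0.64), ([159.9, 217.0, 218.2, 255.8], 0.26)]
((244.65606689453125, 279.01446533203125), (41.175228118896484, 115.09343719482422), 54.688785552978516) [[185.79654 295.47748]
 [279.7156  228.95146]
 [303.5156  262.55145]
 [209.59653 329.07745]]
[[ 0.     0.907 -0.422]
 [ 0.    -0.422 -0.907]
 [-1.    -0.    -0.   ]]
bottle []
mug [(array([0.574, 0.21 , 0.   ]), 0.78)]
beaker [(array([0.611, 0.099, 0.   ]), 0.94)]
stopwatch [(array([0.385, 0.096, 0.   ]), 0.96)]
```

View pics/crop0.png

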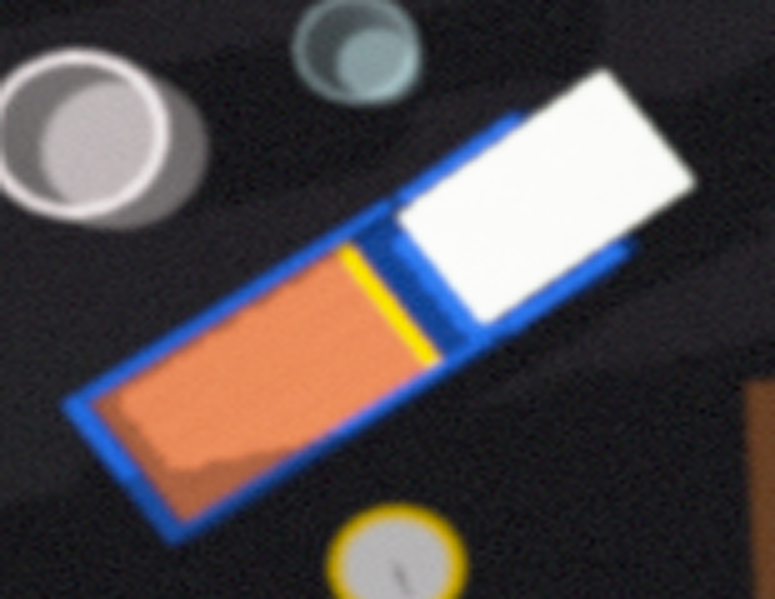

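```bash
python3 - <<'E'
from h import *
from scipy.optimize import least_squares
c,T=camT('top')
px=lambda X,Y:np.array([175+X/5-.4,205+Y/4.44-.4])
a=np.deg2rad(20)
def pl(s,y): # s along ramp from stop, upper face
    return [-s*np.cos(a)+8e-3*np.sin(a),y,.012+s*np.sin(a)+8e-3*np.cos(a)]
stand=[((357,243),[0,-.033,.03]),((441,357),[0,.033,.03]),((67,403),[.130,-.038,.04]),((175,545),[.130,.038,.04])]
plate=[((605,68),pl(.138,-.03)),((697,183),pl(.138,.03)),((398,213),pl(.028,-.03)),((488,325),pl(.028,.03))]
W=lambda p,P:np.array([p[0]+np.cos(p[2])*P[0]-np.sin(p[2])*P[1],p[1]+np.sin(p[2])*P[0]+np.cos(p[2])*P[1],P[2]])
for nm,S in [('stand',stand),('plate',plate),('both',stand+plate)]:
    f=lambda p:np.concatenate([proj(c,T,W(p,P))-px(*q) for q,P in S])
    r=least_squares(f,[.5,.095,2.15]);print(nm,r.x.round(4),np.rad2deg(r.x[2]),r.fun.round(1))
p=r.x
C,TT=camT('side')
im=cv2.imread('pics/side0.png')
for P in [[0,-.033,.03],[0,.033,.03],[.13,-.038,.04],[.13,.038,.04],pl(.138,-.03),pl(.138,.03),pl(.028,-.03),pl(.028,.03)]:
    cv2.circle(im,tuple(int(v) for v in proj(C,TT,W(p,P)).round()),1,(0,255,0),-1)
cv2.imwrite('pics/side1.png',cv2.resize(im[190:265,205:325],None,fx=6,fy=6))
E
```

```text
stand [0.5005 0.092  2.1669] 124.15633058040233 [-1.7 -0.   0.4  1.3  0.7 -0.4  0.7 -0.8]
plate [0.5023 0.092  2.1706] 124.36772489418907 [ 0.   0.6 -0.4 -0.3  0.5  0.3 -0.2 -0.5]
both [0.5015 0.092  2.174 ] 124.56385195234827 [-1.8 -0.4  0.4  0.8  0.8 -0.5  1.  -1.  -0.1  0.8 -0.5 -0.1  0.5  0.7
 -0.2 -0.2]
```

View pics/side1.png

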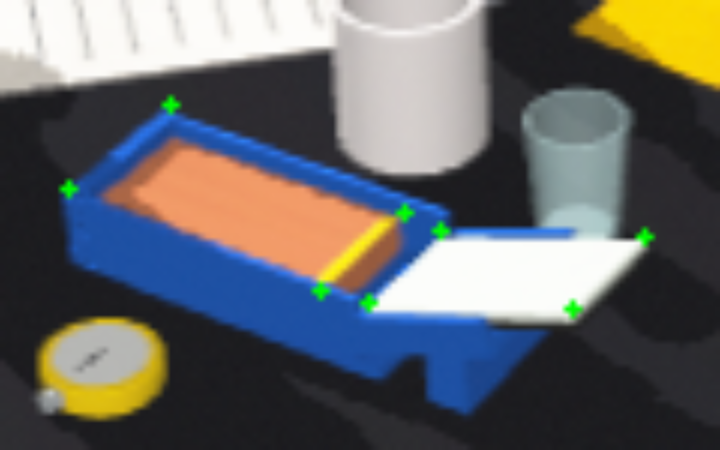

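>>> play_rows --steps '[{"gripper":0,"tx":-0.5,"ax":0.85},{"gripper":0,"tx":-0.5,"ax":0.85},{"gripper":0,"tx":-0.5,"ax":0.85},{"gripper":0,"tx":-0.5,"ax":0.85},{"gripper":0,"tx":-0.5,"ax":0.85},{"gripper":0,"tx":-0.5,"ax":0.85},{"gripper":0,"ty":0.8,"tz":0.13},{"gripper":0,"ty":1,"tz":0.16},{"gripper":0,"ty":1,"tz":0.16},{"gripper":0,"ty":1,"tz":0.16},{"gripper":0,"ty":1,"tz":0.16},{"gripper":0,"ty":1,"tz":0.16},{"gripper":0,"ty":1,"tz":0.16},{"gripper":0,"ty":1,"tz":0.16},{"gripper":0,"ty":1,"tz":0.16},{"gripper":0,"ty":1,"tz":0.16}]'

```text
invalid input
```

>>> play_rows --steps '[{"gripper":0,"ty":1,"tz":0.16},{"gripper":0,"ty":1,"tz":0.16},{"gripper":0,"ty":1,"tz":0.16},{"gripper":0,"ty":1,"tz":0.16},{"gripper":0,"ty":1,"tz":0.16},{"gripper":0,"ty":1,"tz":0.16},{"gripper":0,"ty":1,"tz":0.16},{"gripper":0,"ty":1,"tz":0.16},{"gripper":0,"ty":1,"tz":0.16},{"gripper":0,"ty":1,"tz":0.16},{"gripper":0,"ty":1,"tz":0.16},{"gripper":0,"ty":1,"tz":0.16},{"gripper":0,"ty":1,"tz":0.16},{"gripper":0,"ty":1,"tz":0.16},{"gripper":0,"ty":1,"tz":0.16},{"gripper":0,"ty":1,"tz":0.16},{"gripper":0,"ty":1,"tz":0.16},{"gripper":0,"ty":1,"tz":0.16},{"gripper":0,"ty":1,"tz":0.16},{"gripper":0}]'

```text
invalid input
```

```bash
cat >> h.py <<'E'
P0=np.array([.5015,.092]);YAW=np.deg2rad(124.4);U=np.array([np.cos(YAW),np.sin(YAW)]);N=np.array([-U[1],U[0]])
def rep(st=None):
    st=st or telemetry.get_state();M=R.from_euler('xyz',st['ee_rot']).as_matrix()
    tip=np.array(st['eef_pos'])+M[:,0]*.178;d=tip[:2]-P0
    print('t',round(st['t'],2),'tip stand mm',(1e3*np.array([d@U,d@N,tip[2]])).round(1),'F',np.round(st['force'],1),'w',st['width'])
    return M
E
python3 - <<'E'
from h import *
M=rep();print(M.round(3)); print((M[:,1]@np.append(U,0)).round(4),(M[:,2]@np.append(N,0)).round(4))
save('wrist','w1.png');save('side','s2.png')
E
```

```text
t 1.0 tip stand mm [ 551.3 -115.   226.7] F [-0.6 -0.7  0.1] w 0.08773285689815771
[[ 0.     0.907 -0.422]
 [ 0.    -0.422 -0.907]
 [-1.    -0.    -0.   ]]
-0.8605 0.8605
```

View pics/w1.png

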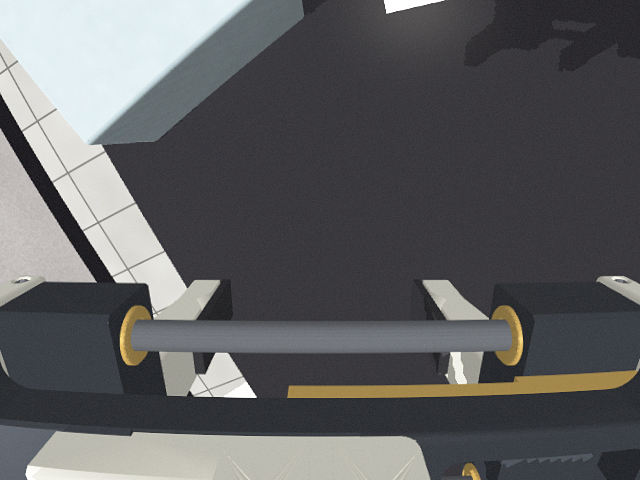

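View pics/s2.png

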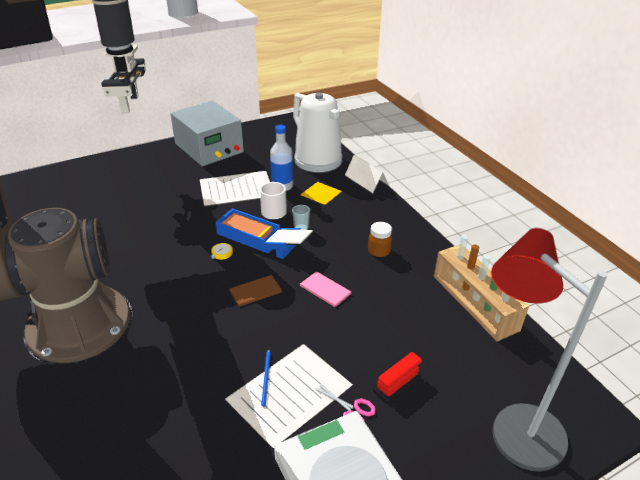

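Arm has not moved: both calls were refused. I'll retry with every key in each row.

>>> play_rows --steps '[{"gripper":0,"tx":-0.5,"ty":0,"tz":0,"ax":0.85,"ay":0,"az":0},{"gripper":0,"tx":-0.5,"ty":0,"tz":0,"ax":0.85,"ay":0,"az":0}]' --newtons 10

```text
t: 1.27
eef_pos: [0.2849, 0.6117, 0.4291]
ee_rot: [0.4, 1.569, -1.788]
force: [-0.5, -0.3, 0.0]
width: 0.0791
```

>>> play_rows --steps '[{"gripper":0,"tx":-0.5,"ty":0,"tz":0,"ax":0.85,"ay":0,"az":0},{"gripper":0,"tx":-0.5,"ty":0,"tz":0,"ax":0.85,"ay":0,"az":0},{"gripper":0,"tx":-0.5,"ty":0,"tz":0,"ax":0.85,"ay":0,"az":0},{"gripper":0,"tx":-0.5,"ty":0,"tz":0,"ax":0.85,"ay":0,"az":0},{"gripper":0,"tx":0,"ty":0.8,"tz":0.13,"ax":0,"ay":0,"az":0},{"gripper":0,"tx":0,"ty":1,"tz":0.16,"ax":0,"ay":0,"az":0},{"gripper":0,"tx":0,"ty":1,"tz":0.16,"ax":0,"ay":0,"az":0},{"gripper":0,"tx":0,"ty":1,"tz":0.16,"ax":0,"ay":0,"az":0},{"gripper":0,"tx":0,"ty":1,"tz":0.16,"ax":0,"ay":0,"az":0},{"gripper":0,"tx":0,"ty":1,"tz":0.16,"ax":0,"ay":0,"az":0},{"gripper":0,"tx":0,"ty":1,"tz":0.16,"ax":0,"ay":0,"az":0},{"gripper":0,"tx":0,"ty":1,"tz":0.16,"ax":0,"ay":0,"az":0},{"gripper":0,"tx":0,"ty":1,"tz":0.16,"ax":0,"ay":0,"az":0},{"gripper":0,"tx":0,"ty":1,"tz":0.16,"ax":0,"ay":0,"az":0}]'

```text
t: 2.43
eef_pos: [0.3914, 0.3864, 0.4799]
ee_rot: [-2.68, 1.57, 1.062]
force: [-0.1, 1.1, 0.6]
width: 0.0006
```

>>> play_rows --steps '[{"gripper":0,"tx":0,"ty":1,"tz":0.16,"ax":0,"ay":0,"az":0},{"gripper":0,"tx":0,"ty":1,"tz":0.16,"ax":0,"ay":0,"az":0},{"gripper":0,"tx":0,"ty":1,"tz":0.16,"ax":0,"ay":0,"az":0},{"gripper":0,"tx":0,"ty":1,"tz":0.16,"ax":0,"ay":0,"az":0},{"gripper":0,"tx":0,"ty":1,"tz":0.16,"ax":0,"ay":0,"az":0},{"gripper":0,"tx":0,"ty":1,"tz":0.16,"ax":0,"ay":0,"az":0},{"gripper":0,"tx":0,"ty":1,"tz":0.16,"ax":0,"ay":0,"az":0},{"gripper":0,"tx":0,"ty":1,"tz":0.16,"ax":0,"ay":0,"az":0},{"gripper":0,"tx":0,"ty":1,"tz":0.16,"ax":0,"ay":0,"az":0},{"gripper":0,"tx":0,"ty":1,"tz":0.16,"ax":0,"ay":0,"az":0},{"gripper":0,"tx":0,"ty":1,"tz":0.16,"ax":0,"ay":0,"az":0},{"gripper":0,"tx":0,"ty":1,"tz":0.16,"ax":0,"ay":0,"az":0},{"gripper":0,"tx":0,"ty":1,"tz":0.16,"ax":0,"ay":0,"az":0},{"gripper":0,"tx":0,"ty":1,"tz":0.16,"ax":0,"ay":0,"az":0},{"gripper":0,"tx":0,"ty":1,"tz":0.16,"ax":0,"ay":0,"az":0},{"gripper":0,"tx":0,"ty":1,"tz":0.16,"ax":0,"ay":0,"az":0},{"gripper":0,"tx":0,"ty":1,"tz":0.16,"ax":0,"ay":0,"az":0},{"gripper":0,"tx":0,"ty":1,"tz":0.16,"ax":0,"ay":0,"az":0},{"gripper":0,"tx":0,"ty":1,"tz":0.16,"ax":0,"ay":0,"az":0},{"gripper":0,"tx":0,"ty":0,"tz":0,"ax":0,"ay":0,"az":0}]'

```text
t: 4.1
eef_pos: [0.5982, -0.0501, 0.4791]
ee_rot: [0.381, 1.57, -2.162]
force: [1.2, 0.6, -0.6]
width: 0.0002
```

```bash
python3 - <<'E'
from h import *
M=rep();print(M.round(3)); print((M[:,1]@np.append(U,0)).round(4),(M[:,2]@np.append(N,0)).round(4))
save('wrist','w2.png');save('side','s3.png')
c,T=camT('wrist')
for P in [[-.13,0,.059],[0,0,.03]]:
    print(proj(c,T,np.append(P0+P[0]*U,P[2])))
E
```

```text
t 4.1 tip stand mm [-172.     0.7  301.1] F [ 1.2  0.6 -0.6] w 0.00021692725011838998
[[-0.001  0.563 -0.826]
 [-0.001 -0.826 -0.563]
 [-1.     0.     0.001]]
-1.0 1.0
[321.26214404 236.29403963]
[321.37989034 322.2705839 ]
```

View pics/w2.png

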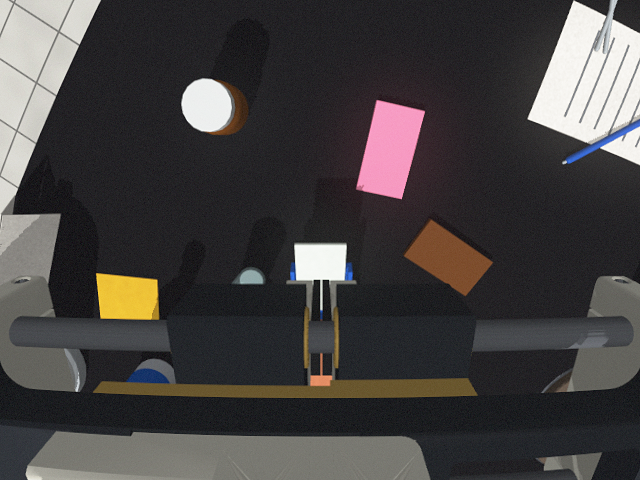

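View pics/s3.png

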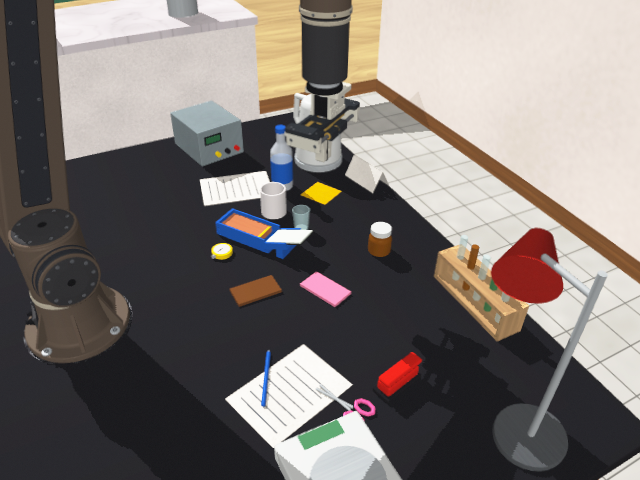

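>>> play_rows --steps '[{"gripper":0,"tx":1,"ty":0,"tz":0,"ax":0,"ay":0,"az":0},{"gripper":0,"tx":1,"ty":0,"tz":0,"ax":0,"ay":0,"az":0},{"gripper":0,"tx":1,"ty":0,"tz":0,"ax":0,"ay":0,"az":0},{"gripper":0,"tx":1,"ty":0,"tz":0,"ax":0,"ay":0,"az":0},{"gripper":0,"tx":1,"ty":0,"tz":0,"ax":0,"ay":0,"az":0},{"gripper":0,"tx":1,"ty":0,"tz":0,"ax":0,"ay":0,"az":0},{"gripper":0,"tx":1,"ty":0,"tz":0,"ax":0,"ay":0,"az":0},{"gripper":0,"tx":1,"ty":0,"tz":0,"ax":0,"ay":0,"az":0},{"gripper":0,"tx":1,"ty":0,"tz":0,"ax":0,"ay":0,"az":0},{"gripper":0,"tx":0.9,"ty":0,"tz":0,"ax":0,"ay":0,"az":0},{"gripper":0,"tx":0.5,"ty":0,"tz":0,"ax":0,"ay":0,"az":0},{"gripper":0,"tx":0,"ty":0,"tz":0,"ax":0,"ay":0,"az":0}]'

```text
t: 5.2
eef_pos: [0.5956, -0.0464, 0.2169]
ee_rot: [-0.473, 1.566, -3.013]
force: [-1.0, 1.1, -0.6]
width: 0.0005
```

```bash
python3 - <<'E'
from h import *
M=rep()
im=save('wrist','w3.png');im=save('side','s4.png')
b=cv2.imread('pics/s4.png');cv2.imwrite('pics/s4c.png',cv2.resize(b[130:290,180:370],None,fx=4,fy=3.75))
E
```

```text
t 5.2 tip stand mm [-166.9    1.3   38.9] F [-1.   1.1 -0.6] w 0.0004986730403776971
```

View pics/w3.png

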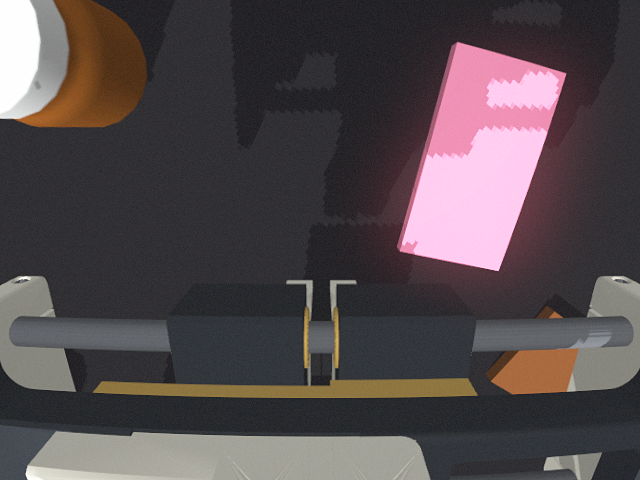

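View pics/s4c.png

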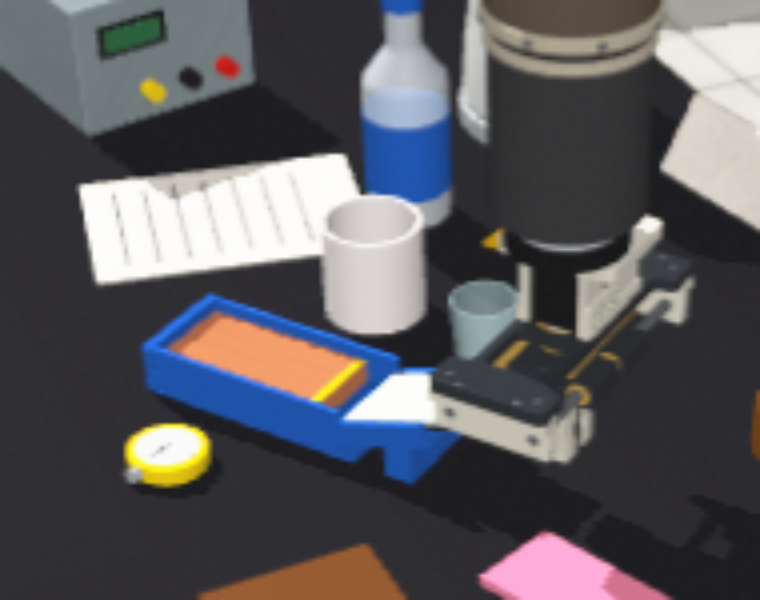

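>>> play_rows --steps '[{"gripper":0,"tx":0,"ty":-0.15,"tz":0,"ax":0,"ay":0,"az":0},{"gripper":0,"tx":0,"ty":-0.15,"tz":0,"ax":0,"ay":0,"az":0},{"gripper":0,"tx":0,"ty":-0.15,"tz":0,"ax":0,"ay":0,"az":0},{"gripper":0,"tx":0,"ty":-0.15,"tz":0,"ax":0,"ay":0,"az":0},{"gripper":0,"tx":0,"ty":-0.15,"tz":0,"ax":0,"ay":0,"az":0},{"gripper":0,"tx":0,"ty":-0.15,"tz":0,"ax":0,"ay":0,"az":0},{"gripper":0,"tx":0,"ty":-0.12,"tz":0,"ax":0,"ay":0,"az":0},{"gripper":0,"tx":0,"ty":-0.12,"tz":0,"ax":0,"ay":0,"az":0},{"gripper":0,"tx":0,"ty":-0.12,"tz":0,"ax":0,"ay":0,"az":0},{"gripper":0,"tx":0,"ty":-0.12,"tz":0,"ax":0,"ay":0,"az":0},{"gripper":0,"tx":0,"ty":0,"tz":0,"ax":0,"ay":0,"az":0}]'

```text
t: 6.22
eef_pos: [0.5772, -0.0183, 0.2196]
ee_rot: [-0.686, 1.571, 3.056]
force: [0.4, 0.0, -0.5]
width: 0.0002
```

```bash
python3 - <<'E'
from h import *
M=rep()
im=save('side','s5.png')
b=cv2.imread('pics/s5.png');cv2.imwrite('pics/s5c.png',cv2.resize(b[190:290,200:330],None,fx=6,fy=6))
im=save('top','t5.png')
b=cv2.imread('pics/t5.png');cv2.imwrite('pics/t5c.png',cv2.resize(b[180:300,200:350],None,fx=5,fy=5))
E
```

```text
t 6.22 tip stand mm [-1.338e+02 -1.000e-01  4.160e+01] F [ 0.4  0.  -0.5] w 0.00019696376770966594
```

View pics/s5c.png

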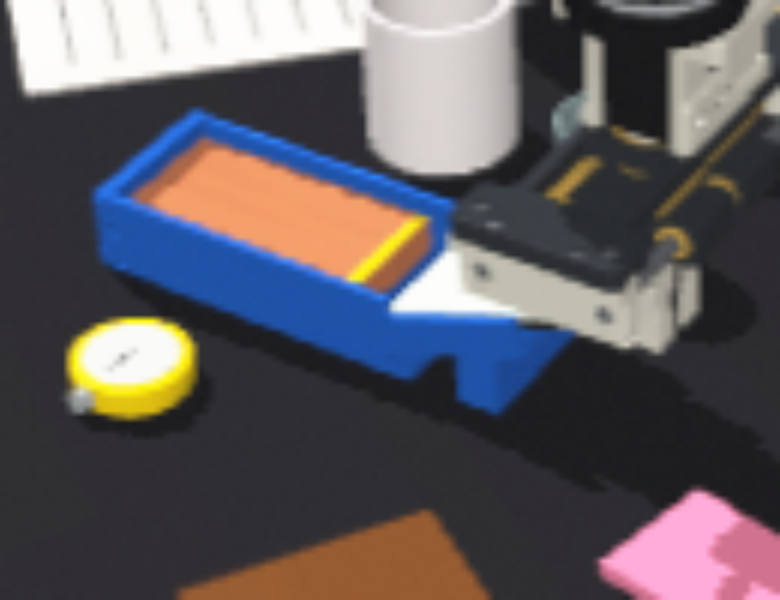

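View pics/t5c.png

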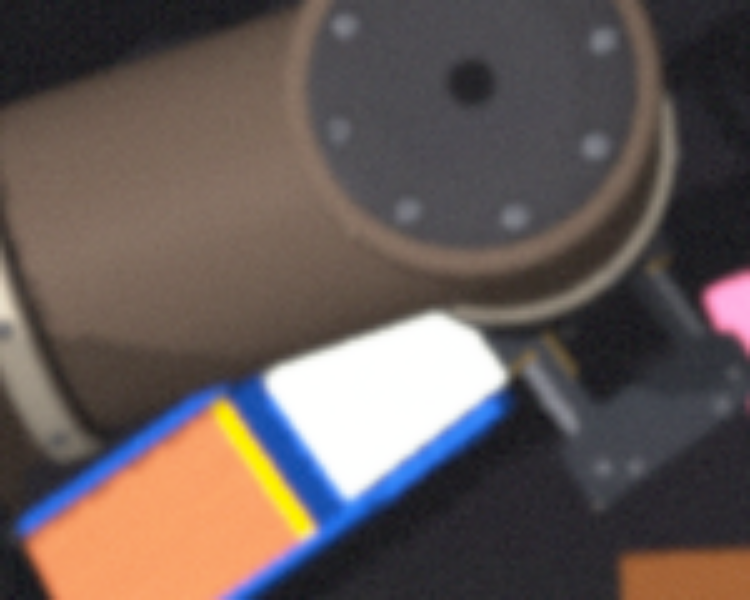

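>>> play_rows --steps '[{"gripper":0,"tx":0,"ty":-0.12,"tz":0,"ax":0,"ay":0,"az":0},{"gripper":0,"tx":0,"ty":-0.12,"tz":0,"ax":0,"ay":0,"az":0},{"gripper":0,"tx":0,"ty":-0.12,"tz":0,"ax":0,"ay":0,"az":0},{"gripper":0,"tx":0,"ty":-0.12,"tz":0,"ax":0,"ay":0,"az":0},{"gripper":0,"tx":0,"ty":-0.12,"tz":0,"ax":0,"ay":0,"az":0},{"gripper":0,"tx":0,"ty":-0.12,"tz":0,"ax":0,"ay":0,"az":0}]'

```text
t: 6.82
eef_pos: [0.5671, -0.0036, 0.2197]
ee_rot: [0.052, 1.571, -2.489]
force: [0.2, -0.6, -0.5]
width: 0.0003
```

```bash
cat > look.py <<'E'
import sys
from h import *
k=sys.argv[1];M=rep()
save('side','s%s.png'%k);save('top','t%s.png'%k)
b=cv2.imread('pics/s%s.png'%k);t=cv2.imread('pics/t%s.png'%k)
cv2.imwrite('pics/c%s.png'%k,np.hstack([cv2.resize(b[180:280,200:300],None,fx=4,fy=4),cv2.resize(t[210:310,190:290],None,fx=4,fy=4)]))
E
python3 look.py 6
```

```text
t 6.82 tip stand mm [-1.159e+02 -1.000e-01  4.170e+01] F [ 0.2 -0.6 -0.5] w 0.00031157523165079015
```

View pics/c6.png

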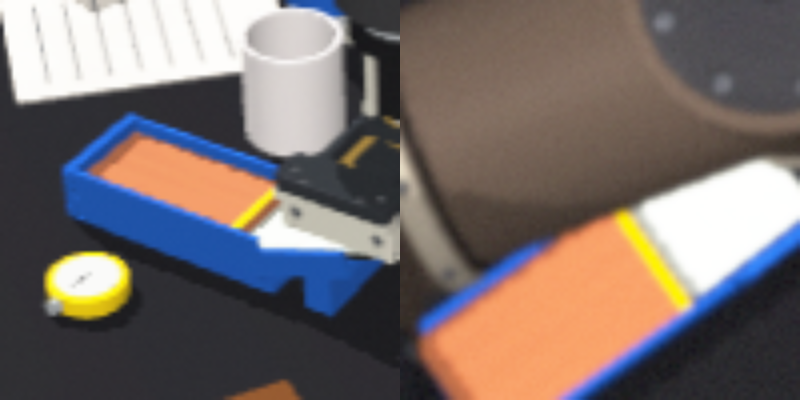

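>>> play_rows --steps '[{"gripper":0,"tx":-0.1,"ty":-0.065,"tz":0,"ax":0,"ay":0,"az":0},{"gripper":0,"tx":-0.1,"ty":-0.065,"tz":0,"ax":0,"ay":0,"az":0},{"gripper":0,"tx":-0.1,"ty":-0.065,"tz":0,"ax":0,"ay":0,"az":0},{"gripper":0,"tx":-0.1,"ty":-0.065,"tz":0,"ax":0,"ay":0,"az":0},{"gripper":0,"tx":-0.1,"ty":-0.065,"tz":0,"ax":0,"ay":0,"az":0},{"gripper":0,"tx":-0.12,"ty":-0.08,"tz":0,"ax":0,"ay":0,"az":0},{"gripper":0,"tx":-0.12,"ty":-0.08,"tz":0,"ax":0,"ay":0,"az":0},{"gripper":0,"tx":-0.12,"ty":-0.08,"tz":0,"ax":0,"ay":0,"az":0},{"gripper":0,"tx":-0.12,"ty":-0.08,"tz":0,"ax":0,"ay":0,"az":0},{"gripper":0,"tx":-0.12,"ty":-0.08,"tz":0,"ax":0,"ay":0,"az":0}]'

```text
t: 7.75
eef_pos: [0.5586, 0.0101, 0.2494]
ee_rot: [2.193, 1.566, -0.347]
force: [5.7, -11.3, 6.4]
width: 0.0008
```

```bash
python3 look.py 7
```

```text
t 7.75 tip stand mm [-100.6   -1.4   71.4] F [  5.7 -11.3   6.4] w 0.0008355406985831493
```

View pics/c7.png

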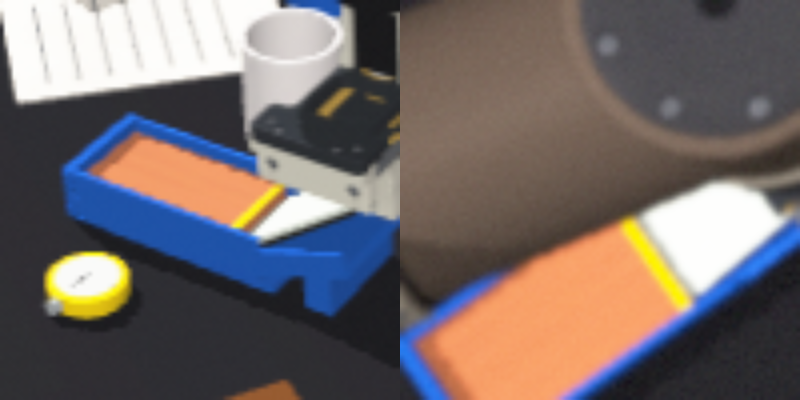

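>>> play_rows --steps '[{"gripper":0,"tx":-0.08,"ty":0,"tz":0,"ax":0,"ay":0,"az":0},{"gripper":0,"tx":-0.08,"ty":0,"tz":0,"ax":0,"ay":0,"az":0}]'

```text
t: 8.02
eef_pos: [0.5577, 0.0106, 0.2524]
ee_rot: [2.378, 1.568, -0.163]
force: [2.5, -2.7, 1.2]
width: 0.0008
```

```bash
python3 look.py 8
```

```text
t 8.02 tip stand mm [-99.2  -0.7  74.4] F [ 2.5 -2.7  1.2] w 0.0007519556261104436
```

View pics/c8.png

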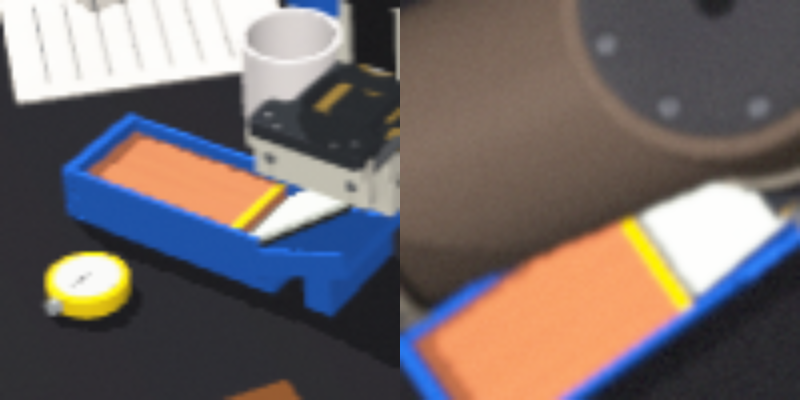

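>>> play_rows --steps '[{"gripper":0,"tx":-0.12,"ty":-0.09,"tz":0,"ax":0,"ay":0,"az":0},{"gripper":0,"tx":-0.12,"ty":-0.1,"tz":0,"ax":0,"ay":0,"az":0},{"gripper":0,"tx":-0.11,"ty":-0.1,"tz":0,"ax":0,"ay":0,"az":0},{"gripper":0,"tx":-0.11,"ty":-0.1,"tz":0,"ax":0,"ay":0,"az":0},{"gripper":0,"tx":-0.11,"ty":-0.1,"tz":0,"ax":0,"ay":0,"az":0}]'

```text
t: 8.53
eef_pos: [0.5508, 0.0211, 0.2666]
ee_rot: [2.393, 1.569, -0.147]
force: [1.6, -3.2, 3.5]
width: 0.0004
```

```bash
python3 look.py 9
```

```text
t 8.53 tip stand mm [-86.7  -0.9  88.6] F [ 1.6 -3.2  3.5] w 0.0003817332415411087
```

View pics/c9.png

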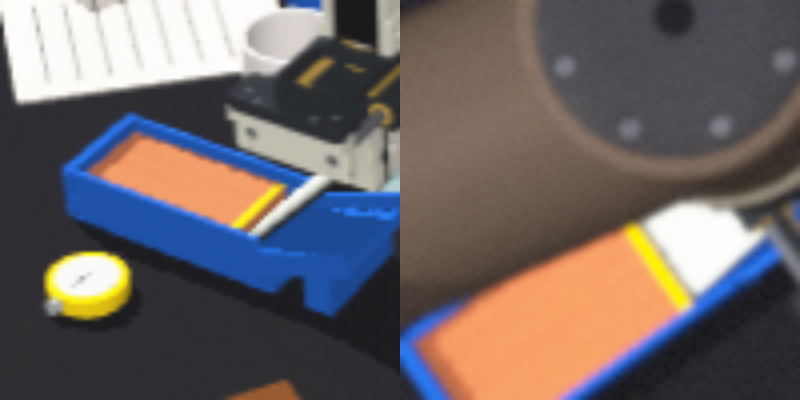

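>>> play_rows --steps '[{"gripper":0,"tx":-0.09,"ty":-0.12,"tz":0,"ax":0,"ay":0,"az":0},{"gripper":0,"tx":-0.09,"ty":-0.12,"tz":0,"ax":0,"ay":0,"az":0},{"gripper":0,"tx":-0.09,"ty":-0.12,"tz":0,"ax":0,"ay":0,"az":0},{"gripper":0,"tx":-0.08,"ty":-0.12,"tz":0,"ax":0,"ay":0,"az":0},{"gripper":0,"tx":-0.08,"ty":-0.12,"tz":0,"ax":0,"ay":0,"az":0}]'

```text
t: 9.05
eef_pos: [0.5413, 0.034, 0.2761]
ee_rot: [-0.769, 1.57, 2.974]
force: [0.4, -1.1, 0.8]
width: 0.0007
```

```bash
python3 look.py 10
```

```text
t 9.05 tip stand mm [-70.3   0.   98.1] F [ 0.4 -1.1  0.8] w 0.0006605469180036475
```

View pics/c10.png

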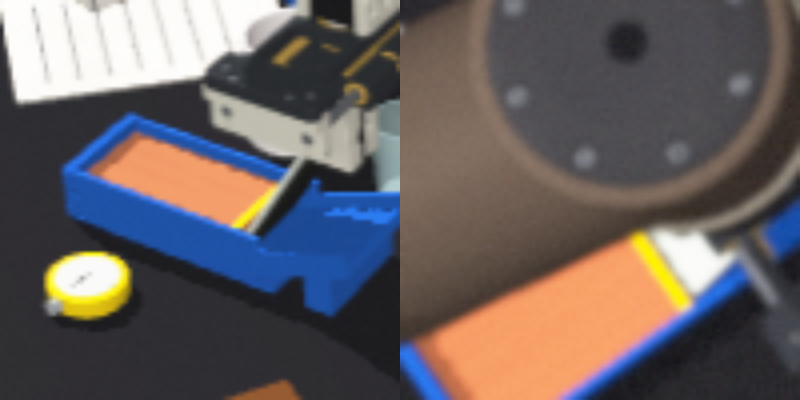

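Following the arc well (about 60° now). Next 60→80°.

>>> play_rows --steps '[{"gripper":0,"tx":-0.06,"ty":-0.13,"tz":0,"ax":0,"ay":0,"az":0},{"gripper":0,"tx":-0.06,"ty":-0.13,"tz":0,"ax":0,"ay":0,"az":0},{"gripper":0,"tx":-0.06,"ty":-0.13,"tz":0,"ax":0,"ay":0,"az":0},{"gripper":0,"tx":-0.06,"ty":-0.13,"tz":0,"ax":0,"ay":0,"az":0},{"gripper":0,"tx":-0.05,"ty":-0.13,"tz":0,"ax":0,"ay":0,"az":0},{"gripper":0,"tx":-0.04,"ty":-0.14,"tz":0,"ax":0,"ay":0,"az":0},{"gripper":0,"tx":-0.03,"ty":-0.14,"tz":0,"ax":0,"ay":0,"az":0},{"gripper":0,"tx":-0.03,"ty":-0.14,"tz":0,"ax":0,"ay":0,"az":0},{"gripper":0,"tx":-0.03,"ty":-0.14,"tz":0,"ax":0,"ay":0,"az":0}]'

```text
t: 9.9
eef_pos: [0.5243, 0.0589, 0.2867]
ee_rot: [-1.034, 1.571, 2.708]
force: [0.5, -0.3, -0.4]
width: 0.0007
```

```bash
python3 look.py 11
```

```text
t 9.9 tip stand mm [-4.020e+01 -1.000e-01  1.087e+02] F [ 0.5 -0.3 -0.4] w 0.0007263904781364986
```

View pics/c11.png

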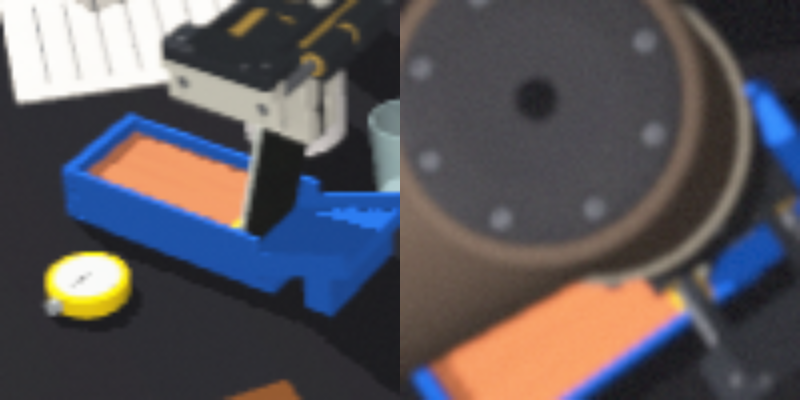

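>>> play_rows --steps '[{"gripper":0,"tx":-0.02,"ty":-0.1,"tz":0,"ax":0,"ay":0,"az":0},{"gripper":0,"tx":-0.02,"ty":-0.1,"tz":0,"ax":0,"ay":0,"az":0},{"gripper":0,"tx":-0.01,"ty":-0.1,"tz":0,"ax":0,"ay":0,"az":0},{"gripper":0,"tx":0,"ty":-0.1,"tz":0,"ax":0,"ay":0,"az":0},{"gripper":0,"tx":0,"ty":-0.1,"tz":0,"ax":0,"ay":0,"az":0},{"gripper":0,"tx":0,"ty":-0.1,"tz":0,"ax":0,"ay":0,"az":0},{"gripper":0,"tx":0,"ty":-0.1,"tz":0,"ax":0,"ay":0,"az":0},{"gripper":0,"tx":0,"ty":-0.1,"tz":0,"ax":0,"ay":0,"az":0},{"gripper":0,"tx":0,"ty":-0.1,"tz":0,"ax":0,"ay":0,"az":0},{"gripper":0,"tx":0,"ty":-0.1,"tz":0,"ax":0,"ay":0,"az":0}]'

```text
t: 10.83
eef_pos: [0.5103, 0.0794, 0.2879]
ee_rot: [0.511, 1.571, -2.03]
force: [0.0, -0.1, 0.1]
width: 0.0004
```

```bash
python3 look.py 12
```

```text
t 10.83 tip stand mm [-1.540e+01 -1.000e-01  1.099e+02] F [ 0.  -0.1  0.1] w 0.00040083347290141525
```

View pics/c12.png

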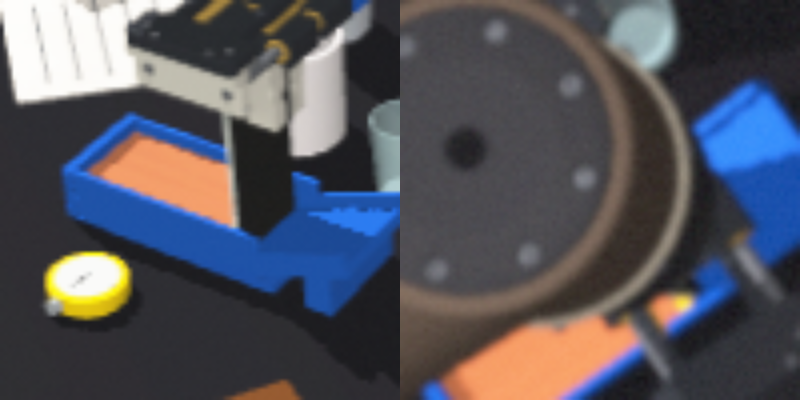

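>>> play_rows --steps '[{"gripper":0,"tx":0,"ty":-0.1,"tz":0,"ax":0,"ay":0,"az":0},{"gripper":0,"tx":0,"ty":-0.1,"tz":0,"ax":0,"ay":0,"az":0},{"gripper":0,"tx":0,"ty":-0.1,"tz":0,"ax":0,"ay":0,"az":0},{"gripper":0,"tx":0,"ty":-0.1,"tz":0,"ax":0,"ay":0,"az":0},{"gripper":0,"tx":0,"ty":-0.1,"tz":0,"ax":0,"ay":0,"az":0},{"gripper":0,"tx":0,"ty":-0.1,"tz":0,"ax":0,"ay":0,"az":0},{"gripper":0,"tx":0,"ty":0,"tz":0,"ax":0,"ay":0,"az":0},{"gripper":0,"tx":0,"ty":0,"tz":0,"ax":0,"ay":0,"az":0},{"gripper":0,"tx":0,"ty":0,"tz":0,"ax":0,"ay":0,"az":0}]'

```text
t: 11.68
eef_pos: [0.5019, 0.0916, 0.2879]
ee_rot: [2.995, 1.571, 0.454]
force: [-0.2, -0.3, -0.7]
width: 0.0004
```

```bash
python3 look.py 13
```

```text
t 11.68 tip stand mm [-6.000e-01 -1.000e-01  1.099e+02] F [-0.2 -0.3 -0.7] w 0.00038905028452949973
```

View pics/c13.png

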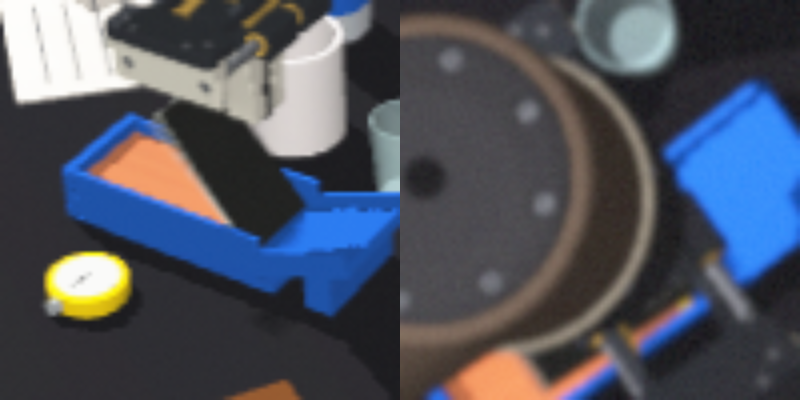

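>>> play_rows --steps '[{"gripper":0,"tx":0,"ty":0.2,"tz":0,"ax":0,"ay":0,"az":0},{"gripper":0,"tx":0,"ty":0.4,"tz":0,"ax":0,"ay":0,"az":0},{"gripper":0,"tx":-0.4,"ty":0.8,"tz":0,"ax":0,"ay":0,"az":0},{"gripper":0,"tx":-0.6,"ty":0.8,"tz":0,"ax":0,"ay":0,"az":0},{"gripper":0,"tx":-0.6,"ty":0.8,"tz":0,"ax":0,"ay":0,"az":0},{"gripper":0,"tx":-0.6,"ty":0.8,"tz":0,"ax":0,"ay":0,"az":0},{"gripper":0,"tx":-0.6,"ty":0.8,"tz":0,"ax":0,"ay":0,"az":0},{"gripper":0,"tx":-0.6,"ty":0.8,"tz":0,"ax":0,"ay":0,"az":0},{"gripper":0,"tx":0,"ty":0.8,"tz":0,"ax":0,"ay":0,"az":0},{"gripper":0,"tx":0,"ty":0.8,"tz":0,"ax":0,"ay":0,"az":0},{"gripper":0,"tx":0,"ty":0,"tz":0,"ax":0,"ay":0,"az":0}]'

```text
t: 12.7
eef_pos: [0.6025, -0.0559, 0.3727]
ee_rot: [1.409, 1.57, -1.133]
force: [-0.2, 1.1, -0.6]
width: 0.0003
```

```bash
python3 look.py 14
```

```text
t 12.7 tip stand mm [-179.2    0.3  194.7] F [-0.2  1.1 -0.6] w 0.0002998230326558205
```

View pics/c14.png

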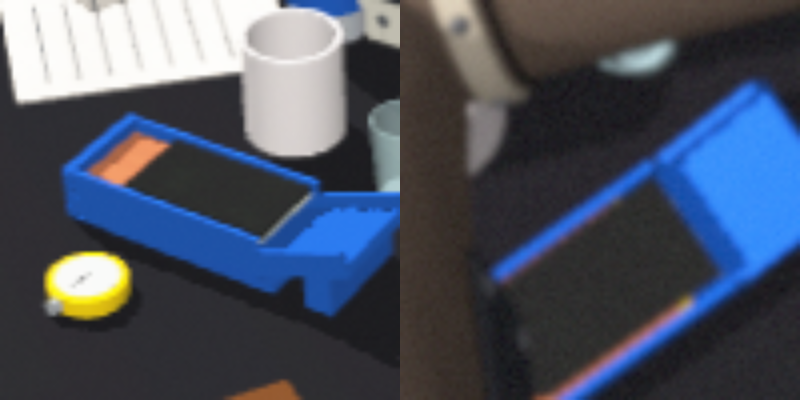

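```bash
python3 - <<'E'
from h import *
c,T=camT('top')
for u,v in [(253.5,254.6),(269.7,277.7)]:
    d=at_z(c,T,u,v,.038)[:2]-P0;print('top',(d@U*1e3).round(1),(d@N*1e3).round(1))
c,T=camT('side')
for u,v in [(278.2,228),(265.2,240.2),(242,215.5),(230.5,226)]:
    d=at_z(c,T,u,v,.038)[:2]-P0;print('side',(d@U*1e3).round(1),(d@N*1e3).round(1))
L={}
for n in['top','side']:
  for k in ['beaker','mug','stopwatch','jar','hole_punch','bottle']:
    c,T=camT(n);print(n,k,[at_z(c,T,d['location'][1],d['location'][0],0)[:2].round(3) for d in finder.pinpoint(k,n)[:1]])
E
```

```text
top -20.6 -28.0
top -20.4 28.2
side -28.8 -21.4
side -27.9 39.2
side 87.1 -20.1
side 85.7 34.2
top beaker [array([0.611, 0.099])]
top mug [array([0.378, 0.096])]
top stopwatch [array([0.385, 0.097])]
top jar []
top hole_punch [array([ 0.561, -0.457])]
top bottle []
side beaker [array([0.605, 0.097])]
side mug [array([0.569, 0.208])]
side stopwatch [array([0.381, 0.076])]
side jar [array([ 0.751, -0.071])]
side hole_punch [array([ 0.553, -0.458])]
side bottle [array([0.648, 0.319])]
```

View pics/s14.png

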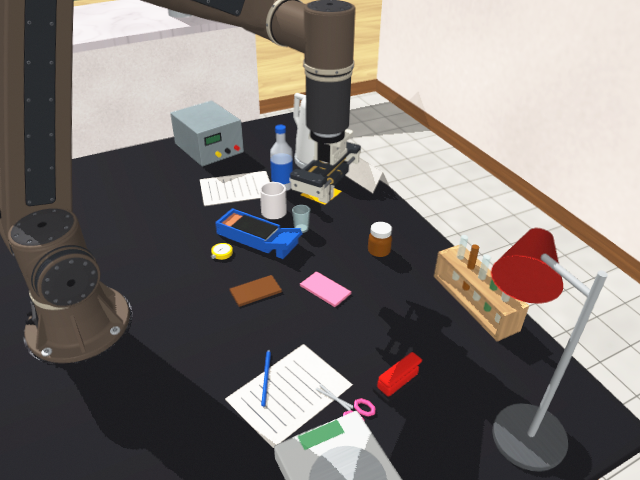

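```bash
python3 -c "
from station import job_done;print(job_done())"
```

```text
the job is handed in; nothing more can be done
None
```

I pushed the plate down the ramp to the stop edge with the shut fingertips, tipped it up and over, and it now lies black face up on the copper bed. I drew the arm clear and handed the job in at about 13 s of the 43 s allowed; no verdict was reported.

**Plate position:** Its centre measures about 30–35 mm beyond the stop edge (allowed 15–85 mm). It is 0 mm off the middle line by the top camera and up to about 9 mm by the side camera, against 20 mm allowed. The side camera already read 2–3 mm off at the start. I judged flatness by eye, in both views.

**Upright stage:** The pictures show the plate standing on its front edge at the foot of the stop edge, at about 80° and then about 90°.

**Push force:** The highest reading was about 14 N, near 35–40° of tilt, above the expected 1–10 N but well under the 40 N limit. The finger was lagging the rising edge, so I lifted it slightly and the force dropped to about 4 N. Forces were only read between moves, so short peaks could have been missed.

**Bystanders:** None looks moved or tipped in the last side picture.
- **Beaker and mug:** located within about 6 mm of their first positions.
- **Stopwatch:** unchanged in the top view; the side view disagreed by 20 mm, although it appears at the same pixels as before.
- **Bottle, jar and hole punch:** not located at the start, so I compared them only by eye.
- **Detector errors:** in the last top picture, where the arm hid part of the scene, the detector missed the jar and bottle and reported the mug where the stopwatch is.

The first two move calls were refused because the rows did not list every value. The arm did not move then.

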